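# Pack the camera heads and release the packing slide

## Task

Stand every camera head upright in the open transit case, then shut the lid, and then swing the hasp fully down over the staple on the lid. Only then release the hand brake beside the case by holding down the button in its grip while swinging the lever all the way down, and finally push the case along its slide until it reaches the end stop. Leave the magnifier headset, the digital microscope and the glass jar where they are.

Things in the scene. Friction and masses are not known exactly. Their poses are not given: they have to be found in the camera images.
- case (a point): open aluminium transit case, outside 180 (x) x 240 (y) x 85 mm, walls and floor 6 mm, bolted on a sliding carriage; origin at the centre of its underside, 24 mm above the table; x points to the lid hinge (away from the robot), y along the slide towards the end stop, z up
- lid (a joint): lid angle: 0 shut flat, grows as it opens (about 1.65 when standing open, stop at 1.75). Flat plate 180 x 240 x 8 mm hinged on the case's far (+x) rim, axis along case y; a steel staple (a square stub 12 x 10 mm, 17 mm high) stands on its outer face 25 mm from the front edge. A stiff hinge: it stays where it is left and takes 3 to 6 N at its edge
- lid_hinge (a point): middle of the lid's hinge line, on the lid's underside
- lid_edge (a point): middle of the lid's free front edge, on its outer face (180 mm from the hinge line, 8 mm off the underside)
- hasp (a joint): hasp angle: 0 lying flat on the shut lid with the staple through its slot, grows as it swings up and back towards the robot (1.57 upright, stop at 1.8). Slotted steel plate 68 x 40 x 4 mm hinged at the middle of the case's front rim, axis along case y. Stiff: stays where left, takes about 2 N at the tip
- hasp_hinge (a point): middle of the hasp's hinge line, 5 mm in front of the case's front wall, 10 mm above the rim; the hasp's inner face lies on this line
- hasp_tip (a point): middle of the hasp's free end, on its outer face (68 mm from the hinge line)
- brake (a joint): hand brake lever on the case's -y side: 0 raised (0.85 rad above level), grows as it is swung down, stop at 0.74 (0.11 rad above level). A ratchet locks it against going down unless the button in its grip is held down; then it takes some 6 to 8 N at the button and stays where it is left. While raised it also blocks the carriage; free when fully down
- brake_pivot (a point): lever's pivot, on its centre line. The lever swings in the case's x-z plane and points from here towards the robot (case -x) and up; bar 20 mm wide, 18 mm thick, with a rubber grip of 29 mm diameter, ending 245 mm from here, 190 mm from the case's centre line
- button (a joint): release button: 0 out, 0.008 (m) fully pressed; pushed squarely into the upper face of the grip; about 1.5 N to start, 5 N fully down, springs back. The ratchet is free from about 0.006
- button_top (a point): middle of the button's upper face, 190 mm along the lever from the pivot and 23 mm off its centre line when out; black paddle 50 mm along the lever, 22 mm wide
- carriage (a joint): travel of the carriage with the case along case +y, 0 at the start, 0.06 (m) at the end stop; needs about 5 N; blocked by the raised brake
- head0: camera head (some may be absent): grey block 60 (x) x 48 (y) x 32 mm with a black upright lens barrel, 42 mm diameter, 34 mm tall, centred on top (66 mm in all, 0.15 to 0.3 kg); origin at the centre of the underside, z up
- head1: camera head (some may be absent): grey block 60 (x) x 48 (y) x 32 mm with a black upright lens barrel, 42 mm diameter, 34 mm tall, centred on top (66 mm in all, 0.15 to 0.3 kg); origin at the centre of the underside, z up
- head2: camera head (some may be absent): grey block 60 (x) x 48 (y) x 32 mm with a black upright lens barrel, 42 mm diameter, 34 mm tall, centred on top (66 mm in all, 0.15 to 0.3 kg); origin at the centre of the underside, z up
- head3: camera head (some may be absent): grey block 60 (x) x 48 (y) x 32 mm with a black upright lens barrel, 42 mm diameter, 34 mm tall, centred on top (66 mm in all, 0.15 to 0.3 kg); origin at the centre of the underside, z up
- visor: bystander: magnifier headset, about 210 x 170 x 45 mm, origin under its middle
- scope: bystander: handheld digital microscope on a stand, foot 120 x 90 mm, 170 mm tall, origin under its foot
- jar: bystander: glass jar, 72 mm diameter, 90 mm tall, origin under its middle

How it is judged:
By the outcome, as a careful person would: the job done as asked, in the order asked, and still so for the second after the job is handed in, with the robot touching nothing.
Of head0, head1, head2, head3 only 2 to 4 are there at a start; the rules pass over those that are not, and their reading is None.
At some moment in a run one of head0, head1, head2, head3 may be knocked a few centimetres aside while the robot is not near it.
It also fails if it takes over 210 s, if anything falls off the work surface, if the arm or the gripper's body presses on something with over 40 N, if the wrist force passes 120 N, or if a joint passes its speed limit or range.

## Robot

A 6-joint arm with a two-finger parallel gripper is mounted at the origin on the work surface. World frame = base frame: x ahead of the robot, y to its left, z up, the work surface at z = 0. Lengths are in m, angles in degrees, forces in N, time in s.
With the tool pointing down it reaches from about 0.4 to 0.825 m from the base axis. Payload 7 kg.
Tool frame: the origin (TCP) lies midway between the tips of the shut fingers; the grasp point (between the pads) lies 19 mm behind it; z points along the fingers, y is the direction in which the jaws open and shut (so a half turn about z gives the same grasp; the last joint's range is limited). The gripper opens to 88 mm and grips with 3 to 60 N. Pads are 19 mm wide; open, the fingers measure 130 mm over their backs; the gripper's body (78 mm by 193 mm) begins 47 mm behind the grasp point.
Start: joints at [-46.977, 20.546, 0.682, 0, -70.136, -16.507], TCP at [0.301, -0.604, 0.227] pointing down, gripper open.
Joint ranges: [-176.03, 176.03], [-82.01, 121.73], [-58.28, 71.71], [-173.87, 95.51], [-174.79, -0.11], [-173.66, 173.66]. Speed limits (degrees/s): [136.94, 136.94, 172.46, 180, 180, 180].

## Interface

Orientations are given as [roll, pitch, yaw] about the fixed x, y, z axes, in that order (R = Rz(yaw) Ry(pitch) Rx(roll)).
In Python, from plant import ctrl gives the robot as it stands. The module is installed in compiled form; this text tells all that it offers.
- The arm moves only by the tool arm_command, never from a script. Its argument "targets" is a list that holds one entry, the list of rows, each a list of 7 numbers: the turn, a rotation vector about the world's x, y, z in rad, then the shift along the world's x, y, z in cm, then the opening, from 0 (shut) to 1 (fully open). A call has 1 to 8 rows; each row is the pose to reach, as a shift and turn from the pose commanded when the call began; what a row does not reach only later rows make up. A row lasts 1/12 s, in which the tool goes at most 41.7 mm and 7.16 degrees, less where a joint would pass 70% of its speed; a pose out of reach is approached as far as the arm can. A call with a gripper value outside its range is refused whole. The fingers move at their own pace and stop on an object; the grip force is fixed at half the most. Time passes only in rows, so rows that repeat a pose let the fingers close. It gives the time, the measured TCP pose, the force and the opening at its end, in the units of the state.
- ctrl.get_obs(): the state, without advancing time (a new reading comes with each control period).
- ctrl.snapshot(name): name is "scene" or "top" or "wrist"; returns the picture (480x640x3 uint8, blue, green, red); there is no depth.
- ctrl.camera_model(name): a dict with "K" (3x3 intrinsics, pixels), "distortion" ([k1, k2, p1, p2, k3] as OpenCV has them; the pictures are not rectified), "xyz" and "rotation" of the camera in the world. Camera axes: x right, y up, looking along -z (the intrinsics and any distortion apply to the point x, -y, -z); pixel columns grow to the right and rows downward; lengths in m; the calibration is good to about 2 mm. A picture is of the moment at which its call begins: read the wrist's pose just before it. camera_model takes no time and is no camera call; for the wrist camera it gives the pose at the moment of the call.
- ctrl.close_job(): hands the job in, once; it reports no verdict.
The state is a dict: "clock": time; "joint_pos": joint angles; "qvel": joint speeds; "tau": joint torques, N m; "tool_pos": TCP position; "orientation": TCP orientation; "force": force on the tool from outside, world axes, zero at the start; "moment": the same for the moment, N m; "opening": finger opening in m.
Only numpy, scipy, OpenCV 4.12 (cv2) and the standard library are available. Lean on these libraries where they do the work, as an engineer would, in place of code of your own. Each camera call takes 0.05 s, during which the arm holds its last target. There are 200 camera calls.

## Working session

There is one attempt and no reset: what is moved stays moved. The work goes in short steps, Python scripts to look and compute and a tool call to move; the robot and the scene stay as the last step left them, time stands still between calls to the robot, and variables do not carry over. Pictures are saved under pics/ and viewed, about 12 in all and at most 16, crops included, and the job is handed in when it is done.

Besides the shell and the picture viewer there is one more tool, called as name([rows], argument=value, ...), one row to a line, values as JSON. arm_command: Moves the arm, as the interface text tells. Its arguments: {"type":"object","properties":{"targets":{"type":"array","items":{"type":"array","items":{"type":"array","items":{"type":"number"}}}}},"required":["targets"]}

```bash
mkdir -p pics; cat > h.py <<'E'
import numpy as np, cv2
from plant import ctrl
from scipy.spatial.transform import Rotation as R
def snap(name,f=None):
    m=ctrl.camera_model(name); im=ctrl.snapshot(name)
    if f: cv2.imwrite('pics/'+f,im)
    return im,m
def ray(m,px):
    u=cv2.undistortPoints(np.array([[px]],float),np.array(m['K'],float),np.array(m['distortion'],float))[0,0]
    d=rot(m)@np.array([u[0],-u[1],-1.]); return np.array(m['xyz'],float),d
def rot(m):
    r=np.array(m['rotation'],float)
    return r if r.shape==(3,3) else R.from_euler('xyz',r,degrees=True).as_matrix()
def onz(m,px,z):
    o,d=ray(m,px); return o+d*(z-o[2])/d[2]
def proj(m,P):
    p=rot(m).T@(np.array(P,float)-np.array(m['xyz'],float)); p=p*[1,-1,-1]
    return cv2.projectPoints(p.reshape(1,3),np.zeros(3),np.zeros(3),np.array(m['K'],float),np.array(m['distortion'],float))[0].ravel()
E
python3 - <<'E'
from h import *
np.set_printoptions(precision=4,suppress=True)
print(ctrl.get_obs())
for n in ['scene','top','wrist']:
    im,m=snap(n,n+'0.png'); print(n,m)
E
```

```text
{'clock': 0.0, 'joint_pos': array([-46.9752,  20.5906,   0.6344,  -0.0194, -70.1359, -16.5071]), 'qvel': array([ 0.0455, -0.0449,  0.0267,  0.1374,  0.1107, -0.028 ]), 'tau': array([ -0.    , -58.2719,  29.3053,   6.9972,   0.0067,  -0.0002]), 'tool_pos': array([ 0.3011, -0.6036,  0.2256]), 'orientation': array([ 179.9064,   -0.0087, -153.489 ]), 'force': array([ 0.6849, -0.3273, -0.8119]), 'moment': array([-0.0472, -0.0154, -0.0409]), 'opening': 0.08758082098290412}
scene {'K': array([[517.2381,   0.    , 331.1896],
       [  0.    , 517.2381, 233.5295],
       [  0.    ,   0.    ,   1.    ]]), 'distortion': array([-0.0285,  0.    ,  0.    ,  0.    ,  0.    ]), 'xyz': array([ 1.212 , -0.3951,  0.9375]), 'rotation': array([43.037 ,  0.05  , 55.3705])}
top {'K': array([[439.2377,   0.    , 319.2832],
       [  0.    , 439.2377, 248.7964],
       [  0.    ,   0.    ,   1.    ]]), 'distortion': array([-0.0775,  0.    ,  0.    ,  0.    ,  0.    ]), 'xyz': array([0.5013, 0.0467, 1.2463]), 'rotation': array([  4.6431,  -0.1851, -90.2854])}
wrist {'K': array([[387.6066,   0.    , 314.839 ],
       [  0.    , 387.6066, 237.2361],
       [  0.    ,   0.    ,   1.    ]]), 'distortion': array([-0.0735,  0.    ,  0.    ,  0.    ,  0.    ]), 'xyz': array([ 0.2337, -0.6385,  0.3838]), 'rotation': array([-16.4229,  -0.0049, 116.5183])}
```

View pics/top0.png

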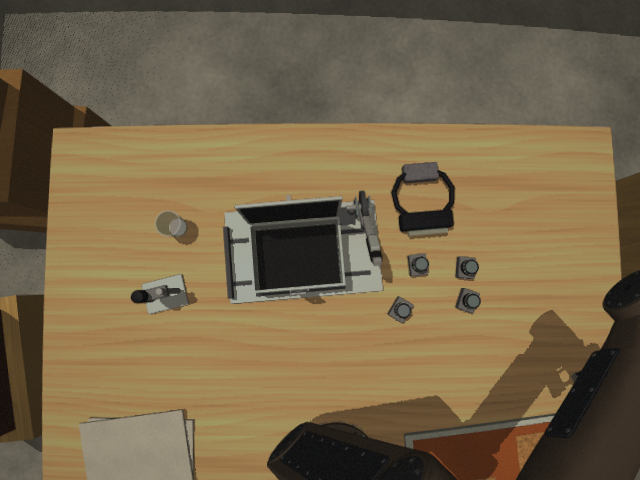

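View pics/scene0.png

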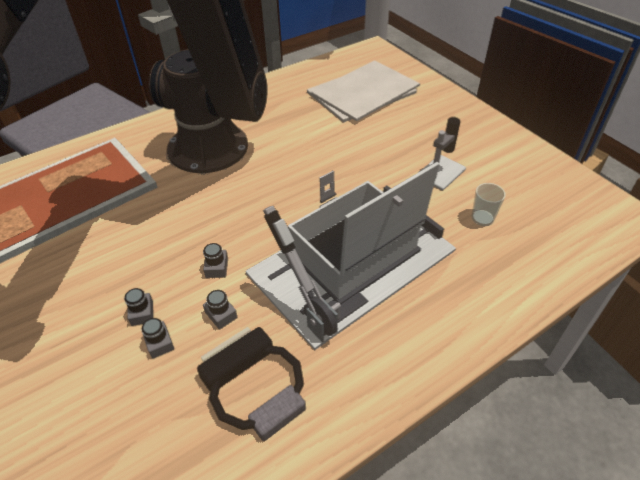

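The top view shows four heads (lenses near 419,264; 468,267; 469,300; 402,310), the case at about (298,255), the brake at (370,230), and the hasp at about (303,293). I'll enlarge that region next.

```bash
python3 - <<'E'
from h import *
im=cv2.imread('pics/top0.png')
c=cv2.resize(im[170:330,220:490],None,fx=2.9,fy=2.9,interpolation=cv2.INTER_CUBIC)
c=np.clip(c*1.5,0,255).astype(np.uint8)
cv2.imwrite('pics/crop0.png',c)
m=ctrl.camera_model('top')
hsv=cv2.cvtColor(im,cv2.COLOR_BGR2HSV)
for (u,v) in [(419,264),(468,267),(469,300),(402,310)]:
    p=hsv[v-18:v+19,u-18:u+19]; mask=(p[...,1]<70).astype(np.uint8)
    n,l,s,ce=cv2.connectedComponentsWithStats(mask); i=1+np.argmax(s[1:,4])
    cn,_=cv2.findContours((l==i).astype(np.uint8),0,1); r=cv2.minAreaRect(max(cn,key=cv2.contourArea))
    print((u,v),s[i,4],ce[i]+[u-18,v-18],'rect',np.array(r[0])+[u-18,v-18],r[1:],'lens@.066',onz(m,(u,v),.066).round(4))
E
```

```text
(419, 264) 394 [417.72081218 264.51522843] rect [418.25384903 264.53077126] ((21.20993995666504, 19.72152328491211), 82.87498474121094) lens@.066 [ 0.5546 -0.2267  0.066 ]
(468, 267) 431 [466.16473318 267.4037123 ] rect [467.  267.5] ((21.0, 22.0), 90.0) lens@.066 [ 0.5456 -0.361   0.066 ]
(469, 300) 429 [467.77622378 300.09324009] rect [468.25       300.74999809] ((21.81971549987793, 22.135942459106445), 18.434947967529297) lens@.066 [ 0.4564 -0.3613  0.066 ]
(402, 310) 392 [400.4005102  309.45408163] rect [400.70588112 309.82352829] ((19.207839965820312, 21.60881996154785), 30.963756561279297) lens@.066 [ 0.4316 -0.1783  0.066 ]
```

View pics/crop0.png

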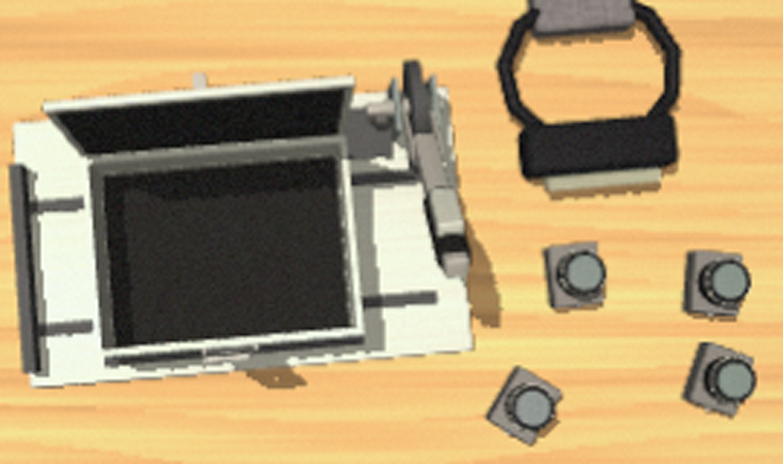

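```bash
python3 - <<'E'
from h import *
m=ctrl.camera_model('top'); f=lambda a:(220+a[0]/2.9,170+a[1]/2.9)
for a in [(586,275),(730,281),(736,380),(533,406)]: print('lens',onz(m,f(a),.066).round(4))
for a in [(103,354),(364,338),(350,157),(92,165)]: print('rim',onz(m,f(a),.109).round(4))
for a in [(412,65),(455,268)]: print('brake',f(a))
s=ctrl.camera_model('scene')
E
```

```text
lens [ 0.5523 -0.2351  0.066 ]
lens [ 0.5458 -0.3714  0.066 ]
lens [ 0.4535 -0.3744  0.066 ]
lens [ 0.4315 -0.1832  0.066 ]
rim [0.4823 0.2078 0.109 ]
rim [ 0.4955 -0.0247  0.109 ]
rim [ 0.658  -0.0136  0.109 ]
rim [0.6518 0.2188 0.109 ]
brake (362.0689655172414, 192.41379310344828)
brake (376.8965517241379, 262.41379310344826)
```

arm_command([
  [[0,0,-0.4,8,14,0,1],[0,0,-0.4,10,19,0,1],[0,0,-0.4,12,22,0,1],[0,0,-0.4,12,22,0,1],[0,0,-0.4,12,22,0,1],[0,0,-0.4,12,22,0,1],[0,0,-0.4,12,22,0,1],[0,0,-0.4,12,22,0,1]],
])

```text
clock: 0.82
tool_pos: [0.4227, -0.3817, 0.2268]
orientation: [180.0, 0.0, -176.2]
force: [0.1, 0.1, -0.2]
opening: 0.0874
```

```bash
python3 - <<'E'
from h import *
im,m=snap('wrist','w1.png'); print(m['xyz'],m['rotation'])
g=cv2.medianBlur(cv2.cvtColor(im,cv2.COLOR_BGR2GRAY),5)
c=cv2.HoughCircles(g,cv2.HOUGH_GRADIENT,1.2,50,param1=80,param2=22,minRadius=18,maxRadius=60)
print(c)
for P in [(.5458,-.3714,.066),(.4535,-.3744,.066)]: print(proj(m,P))
E
```

```text
[ 0.34713189 -0.38739002  0.38481691] [-1.64904298e+01  6.04582977e-02  9.38322025e+01]
[[[324.6      252.6       23.16    ]
  [131.40001   71.4       49.920002]
  [539.4      239.40001   23.4     ]
  [480.6      343.80002   54.      ]
  [144.6      345.        49.800003]
  [474.6      282.6       43.440002]
  [330.6      317.40002   47.16    ]
  [358.2      193.8       44.64    ]
  [437.40002  318.6       36.120003]]]
[318.04418891 344.25948352]
[321.97545681 251.19152923]
```

View pics/w1.png

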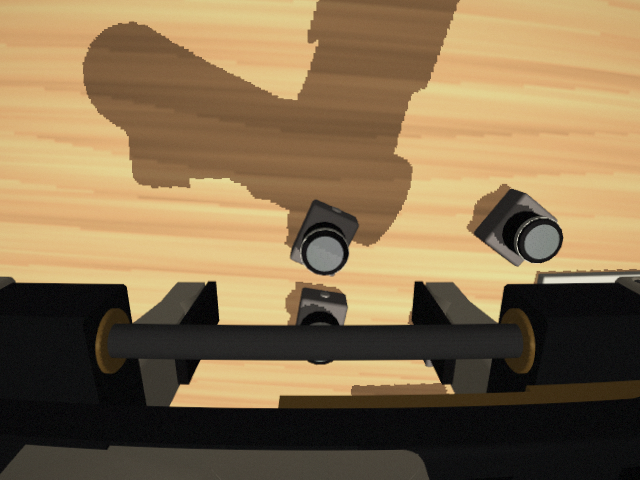

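Lens circles are found cleanly: head2 at (325,252) and head3 at (540,239). The head under the gripper bar is hidden from this view. I'll pick up the nearest one first, with the jaws turned to its yaw.

arm_command([
  [[0,0,-0.4,3.3,1.1,0,1],[0,0,-0.4,3.3,1.1,-4,1],[0,0,-0.4,3.3,1.1,-8,1],[0,0,-0.4,3.3,1.1,-12,1],[0,0,-0.4,3.3,1.1,-13,1],[0,0,-0.4,3.3,1.1,-13,1],[0,0,-0.4,3.3,1.1,-13,1]],
])

```text
clock: 1.45
tool_pos: [0.4544, -0.3743, 0.0974]
orientation: [-180.0, -0.0, 160.7]
force: [0.1, 0.4, 1.6]
opening: 0.0878
```

```bash
python3 - <<'E'
from h import *
im,m=snap('wrist','w2.png'); o=ctrl.get_obs(); print(o['tool_pos'],o['orientation'])
m2=cv2.imread('pics/w1.png')
E
```

```text
[ 0.45531964 -0.37441969  0.09862136] [-1.79946225e+02  1.33398162e-01  1.60735529e+02]
```

View pics/w2.png

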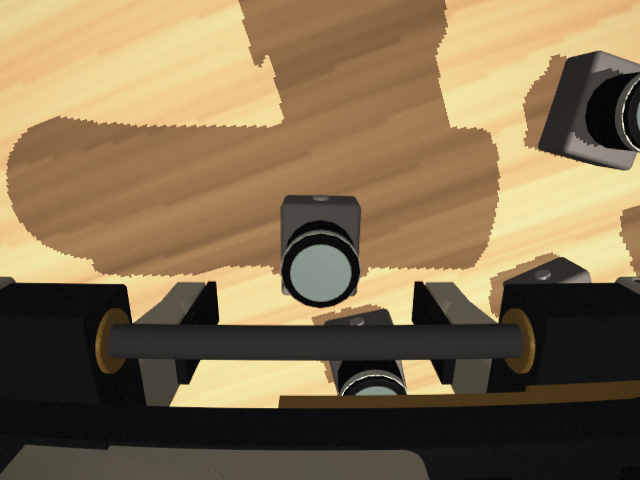

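Lens at (320,266), with the block square to the jaws. I'll descend and grip.

arm_command([
  [[0,0,0,0,0.2,-4,1],[0,0,0,0,0.2,-6.1,1],[0,0,0,0,0.2,-6.1,1],[0,0,0,0,0.2,-6.1,0],[0,0,0,0,0.2,-6.1,0],[0,0,0,0,0.2,-6.1,0],[0,0,0,0,0.2,-6.1,0],[0,0,0,0,0.2,-6.1,0]],
])

```text
clock: 2.17
tool_pos: [0.4551, -0.3713, 0.037]
orientation: [-180.0, 0.1, 160.7]
force: [-0.1, -0.2, 0.8]
opening: 0.06
```

arm_command([
  [[0,0,0,0,0,4,0],[0,0,0,0,0,8,0],[0,0,0,0,0,12,0],[0,0,0,0,0,16,0],[0,0,0,0,0,17.5,0],[0,0,0,0,0,17.5,0]],
])

```text
clock: 2.67
tool_pos: [0.4565, -0.3723, 0.2168]
orientation: [-179.9, 0.5, 160.7]
force: [-0.2, -0.3, 0.2]
opening: 0.0202
```

The fingers were still closing when I lifted, so the grip missed. I'll reopen, look again, and wait longer this time.

arm_command([
  [[0,0,0,0,0,-4,1],[0,0,0,0,0,-8,1],[0,0,0,0,0,-11.4,1],[0,0,0,0,0,-11.4,1],[0,0,0,0,0,-11.4,1],[0,0,0,0,0,-11.4,1],[0,0,0,0,0,-11.4,1],[0,0,0,0,0,-11.4,1]],
])

```text
clock: 3.33
tool_pos: [0.4556, -0.3716, 0.0989]
orientation: [-180.0, 0.2, 160.7]
force: [0.1, 1.0, 0.4]
opening: 0.0676
```

arm_command([
  [[0,0,0,0,0,0,1],[0,0,0,0,0,0,1],[0,0,0,0,0,0,1],[0,0,0,0,0,0,1]],
])

```text
clock: 3.67
tool_pos: [0.4544, -0.3711, 0.0969]
orientation: [-180.0, 0.0, 160.7]
force: [0.4, 0.5, 0.7]
opening: 0.0868
```

```bash
cat >> h.py <<'E'
def lens(im,m,zs=.066,rmin=18,rmax=50,region=(0,0,640,300)):
    x0,y0,x1,y1=region
    hsv=cv2.cvtColor(im,cv2.COLOR_BGR2HSV); g=im.astype(int)
    mk=((hsv[...,1]<60)&(hsv[...,2]>95)&(g[...,1]>=g[...,2])).astype(np.uint8)  # pale greenish glass
    mk=cv2.morphologyEx(mk,cv2.MORPH_OPEN,np.ones((5,5)))
    out=[]
    for c in cv2.findContours(mk,cv2.RETR_EXTERNAL,1)[0]:
        a=cv2.contourArea(c); (u,v),r=cv2.minEnclosingCircle(c)
        if a>600 and a/(np.pi*r*r)>.8: out.append(((round(u),round(v),round(r)),onz(m,(u,v),zs).round(4)))
    return out
E
python3 - <<'E'
from h import *
im,m=snap('wrist','w3.png'); o=ctrl.get_obs(); print(o['tool_pos'],o['opening'])
for x in lens(im,m): print(x)
print([ (l) for l in lens(cv2.imread('pics/w2.png'),m)])
E
```

```text
[ 0.45435543 -0.37100703  0.09676211] 0.08700977808381831
((314, 275, 30), array([ 0.4552, -0.372 ,  0.066 ]))
[((320, 272, 30), array([ 0.4549, -0.3687,  0.066 ]))]
```

Head is undisturbed and centred. I'll grip it properly now.

arm_command([
  [[0,0,0,0.1,-0.1,-4,1],[0,0,0,0.1,-0.1,-6.1,1],[0,0,0,0.1,-0.1,-6.1,0],[0,0,0,0.1,-0.1,-6.1,0],[0,0,0,0.1,-0.1,-6.1,0],[0,0,0,0.1,-0.1,-6.1,0],[0,0,0,0.1,-0.1,-6.1,0],[0,0,0,0.1,-0.1,-6.1,0]],
])

```text
clock: 4.38
tool_pos: [0.456, -0.3723, 0.0368]
orientation: [-180.0, 0.1, 160.7]
force: [0.1, 0.1, 0.1]
opening: 0.0535
```

arm_command([
  [[0,0,0,0,0,0,0],[0,0,0,0,0,0,0],[0,0,0,0,0,0,0],[0,0,0,0,0,4,0],[0,0,0,0,0,8,0],[0,0,0,0,0,12,0],[0,0,0,0,0,16,0]],
])

```text
clock: 4.97
tool_pos: [0.4546, -0.3717, 0.197]
orientation: [180.0, -0.1, 160.7]
force: [1.4, -0.8, -1.4]
opening: 0.0418
```

arm_command([
  [[0,0,0.1,0,2,3.5,0],[0,0,0.2,1,4,7,0],[0,0,0.3,2,7,10,0],[0,0,0.4,3,10,13,0],[0,0,0.4,4,14,13,0],[0,0,0.4,5,18,13,0],[0,0,0.4,6,22,13,0],[0,0,0.4,7,26,13,0]],
])

```text
clock: 5.63
tool_pos: [0.5247, -0.1111, 0.3256]
orientation: [180.0, 0.0, -176.4]
force: [1.8, -1.3, -1.3]
opening: 0.0415
```

arm_command([
  [[0,0,0,0.7,4,0,0],[0,0,0,1.4,8,0,0],[0,0,0,2,12,0,0],[0,0,0,2.5,16,0,0],[0,0,0,3,20,0,0],[0,0,0,3.5,21,0,0],[0,0,0,3.5,21,0,0],[0,0,0,3.5,21,0,0]],
])

```text
clock: 6.3
tool_pos: [0.5597, 0.0976, 0.3247]
orientation: [-180.0, -0.1, -176.3]
force: [-0.5, -0.5, -2.6]
opening: 0.0414
```

```bash
python3 - <<'E'
from h import *
im,m=snap('wrist','w4.png'); o=ctrl.get_obs(); print(o['tool_pos'],o['orientation'],m['xyz'],m['rotation'])
c=np.array([.579,.097]); a=np.radians(3.4); X=np.array([np.cos(a),np.sin(a)]);Y=np.array([-X[1],X[0]])
for x,y in [(-.09,.12),(-.09,-.12),(.09,-.12),(.09,.12)]:
    p=proj(m,[*(c+x*X+y*Y),.109]); print(p); cv2.circle(im,tuple(int(t) for t in p),4,(0,0,255),1)
cv2.imwrite('pics/w4b.png',im)
E
```

```text
[0.55970006 0.09681485 0.32501952] [-1.79975798e+02 -6.92955051e-02 -1.76376462e+02] [0.4845633  0.09222238 0.48292604] [-1.63692057e+01  9.29674143e-02  9.37004480e+01]
[441.97254273 130.68919178]
[187.21237206 129.32015872]
[201.47054559 303.67693471]
[426.00016356 304.92362454]
```

View pics/w4b.png

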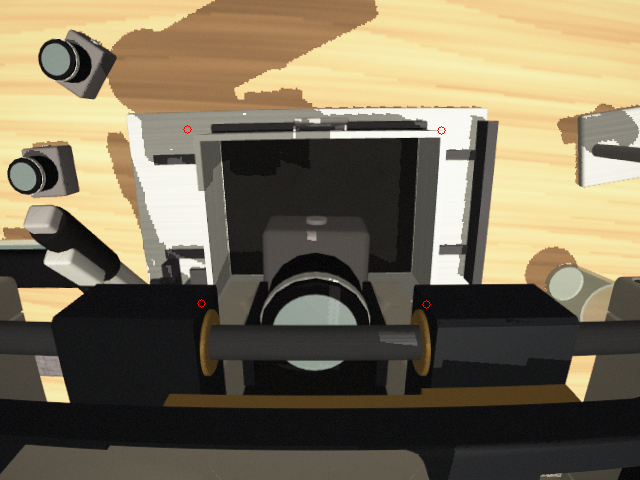

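```bash
python3 - <<'E'
from h import *
im=cv2.imread('pics/w4.png')[95:300,130:500]
c=cv2.resize(im,None,fx=2.1,fy=2.1,interpolation=cv2.INTER_CUBIC); cv2.imwrite('pics/w4c.png',np.clip(c*1.6,0,255).astype(np.uint8))
E
```

```text
(no output)
```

View pics/w4c.png

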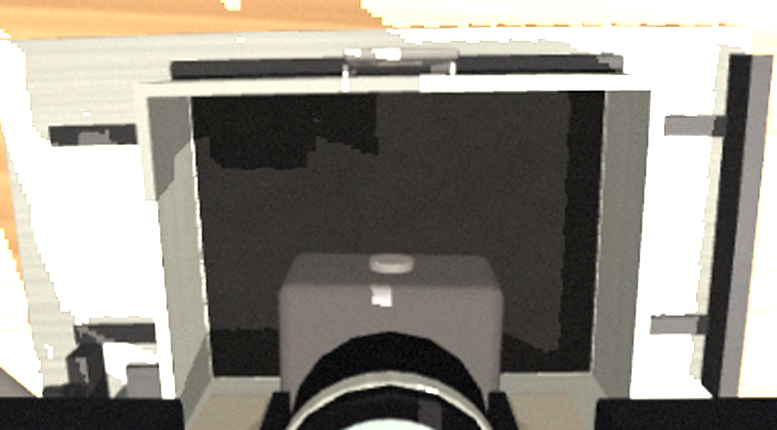

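```bash
python3 - <<'E'
from h import *
m=ctrl.camera_model('wrist'); f=lambda a:(130+a[0]/2.1,95+a[1]/2.1)
for n,a,z in [('FL',(138,84),.109),('FR',(660,76),.109),('floorBL',(212,378),.03),('floorBR',(592,374),.03),('hasptopL',(345,50),.187),('hasptopR',(457,50),.187),('headedge',(290,285),.324-.035-.034),('he',(500,292),.324-.035-.034)]: print(n,onz(m,f(a),z).round(4))
E
```

```text
FL [ 0.501  -0.0209  0.109 ]
FR [0.4825 0.2131 0.109 ]
floorBL [ 0.6738 -0.0032  0.03  ]
floorBR [0.6567 0.2242 0.03  ]
hasptopL [0.4818 0.0757 0.187 ]
hasptopR [0.4792 0.1148 0.187 ]
headedge [0.5491 0.0666 0.255 ]
he [0.5473 0.1278 0.255 ]
```

Case found: centre about (0.5815, 0.1035), yaw 4.4°, and the floor width comes out at 228 mm as specified. The hasp is upright. The first head goes to the far +y cell.

arm_command([
  [[0,0,0.01,2.5,3.2,0,0],[0,0,0.01,5.4,6.6,0,0],[0,0,0.01,5.4,6.6,-4,0],[0,0,0.01,5.4,6.6,-8,0],[0,0,0.01,5.4,6.6,-12,0],[0,0,0.01,5.4,6.6,-16,0],[0,0,0.01,5.4,6.6,-20,0],[0,0,0.01,5.4,6.6,-22,0]],
])

```text
clock: 7.02
tool_pos: [0.6114, 0.1601, 0.1006]
orientation: [-179.9, -0.3, -176.0]
force: [-1.3, 0.7, -2.5]
opening: 0.0415
```

arm_command([
  [[0,0,0,0,0,-2,0],[0,0,0,0,0,-3.2,0],[0,0,0,0,0,-3.5,0],[0,0,0,0,0,-3.5,0]],
])

```text
clock: 7.35
tool_pos: [0.614, 0.1619, 0.0703]
orientation: [-180.0, -0.1, -175.9]
force: [0.5, -0.4, -1.5]
opening: 0.0414
```

arm_command([
  [[0,0,0,0,0,-0.2,0],[0,0,0,0,0,-0.2,0.68],[0,0,0,0,0,-0.2,0.68],[0,0,0,0,0,-0.2,0.68],[0,0,0,0,0,-0.2,0.68],[0,0,0,0,0,3,0.68],[0,0,0,0,0,7,0.68],[0,0,0,0,0,11,0.68]],
])

```text
clock: 8.02
tool_pos: [0.6134, 0.1626, 0.1815]
orientation: [-179.9, -0.1, -175.8]
force: [0.5, 1.3, -0.7]
opening: 0.0592
```

arm_command([
  [[0,0,0,0,-1,4,1],[0,0,0,-1,-3,8,1],[0,0,0,-3,-7,10,1],[0,0,0,-5,-11,10,1],[0,0,0,-7,-15,10,1],[0,0,0,-9,-19,10,1],[0,0,0,-11,-23,10,1],[0,0,0,-13,-27,10,1]],
])

```text
clock: 8.68
tool_pos: [0.494, -0.0861, 0.2813]
orientation: [180.0, 0.1, -175.8]
force: [-0.6, -0.1, -0.6]
opening: 0.0877
```

arm_command([
  [[0,0,0,0,-4,-1,1],[0,0,0,0.0,-7,-4,1],[0,0,0,0,-7,-7,1],[0,0,0,0,-7,-7,1],[0,0,0,0,-7,-7,1]],
])

```text
clock: 9.1
tool_pos: [0.4944, -0.155, 0.2103]
orientation: [-180.0, -0.2, -175.9]
force: [0.9, -0.2, 0.9]
opening: 0.0875
```

```bash
python3 - <<'E'
from h import *
im,m=snap('wrist','w5.png'); o=ctrl.get_obs(); print(o['tool_pos'],o['orientation'][2],o['opening'])
for x in lens(im,m): print(x)
E
```

```text
[ 0.49572207 -0.15465796  0.21178424] -175.80263216241923 0.08739849187915694
((288, 139, 21), array([ 0.4315, -0.1815,  0.066 ]))
```

View pics/w5.png

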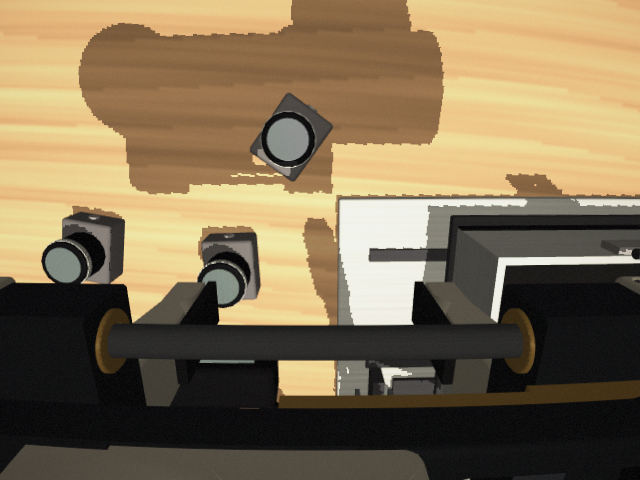

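Head3 is at (288,139), giving (0.4315, -0.1815), with its block turned about -38° from the tool.

arm_command([
  [[0,0,-0.12,-3.2,-1.4,0,1],[0,0,-0.24,-6.4,-2.7,0,1],[0,0,-0.36,-6.4,-2.7,-2,1],[0,0,-0.48,-6.4,-2.7,-4,1],[0,0,-0.6,-6.4,-2.7,-7,1],[0,0,-0.67,-6.4,-2.7,-10,1],[0,0,-0.67,-6.4,-2.7,-14,1],[0,0,-0.67,-6.4,-2.7,-17.4,1]],
])

```text
clock: 9.82
tool_pos: [0.434, -0.1807, 0.0375]
orientation: [179.8, 0.3, 145.9]
force: [0.8, -0.6, -0.9]
opening: 0.0877
```

arm_command([
  [[0,0,0,0,0,0,1],[0,0,0,0,0,0,0],[0,0,0,0,0,0,0],[0,0,0,0,0,0,0],[0,0,0,0,0,0,0],[0,0,0,0,0,0,0],[0,0,0,0,0,0,0],[0,0,0,0,0,0,0]],
])

```text
clock: 10.48
tool_pos: [0.4315, -0.1818, 0.0372]
orientation: [180.0, 0.1, 145.8]
force: [0.5, -0.0, -0.9]
opening: 0.0465
```

arm_command([
  [[0,0,0,0,0,0,0],[0,0,0,0,0,0,0],[0,0,0,0,0,4,0],[0,0,0,0,0,8,0],[0,0,0.12,0,0,12,0],[0,0,0.24,0,0,16,0],[0,0,0.36,0,0,20,0],[0,0,0.48,0,0,24,0]],
])

```text
clock: 11.15
tool_pos: [0.4301, -0.1815, 0.2781]
orientation: [180.0, -0.1, 173.6]
force: [1.6, 0.2, -3.5]
opening: 0.0414
```

arm_command([
  [[0,0,0.12,0.8,1,3.5,0],[0,0,0.19,2.5,3,6,0],[0,0,0.19,5,6,6.5,0],[0,0,0.19,7.6,9,6.5,0],[0,0,0.19,10.2,12.1,6.5,0],[0,0,0.19,12.8,15.3,6.5,0],[0,0,0.19,15.4,18.5,6.5,0],[0,0,0.19,18,21.7,6.5,0]],
])

```text
clock: 11.82
tool_pos: [0.6116, 0.037, 0.3405]
orientation: [180.0, -0.1, -175.8]
force: [1.2, -0.4, -1.9]
opening: 0.0413
```

arm_command([
  [[0,0,0,1.2,1.4,0,0],[0,0,0,1.2,1.4,-4,0],[0,0,0,1.2,1.4,-8,0],[0,0,0,1.2,1.4,-12,0],[0,0,0,1.2,1.4,-16,0],[0,0,0,1.2,1.4,-20,0],[0,0,0,1.2,1.4,-23,0],[0,0,0,1.2,1.4,-24,0]],
])

```text
clock: 12.48
tool_pos: [0.6192, 0.0482, 0.0952]
orientation: [-179.9, -0.6, -175.9]
force: [-0.8, -1.0, -3.9]
opening: 0.0413
```

arm_command([
  [[0,0,0,0,0,-2,0],[0,0,0,0,0,-3,0],[0,0,0,0,0,-3.3,0],[0,0,0,0,0,-3.3,0],[0,0,0,0,0,-3.3,0]],
])

```text
clock: 12.9
tool_pos: [0.6241, 0.0495, 0.0698]
orientation: [180.0, 0.1, -175.8]
force: [0.6, -0.1, -2.7]
opening: 0.0413
```

arm_command([
  [[0,0,0,0,0,-0.1,0],[0,0,0,0,0,-0.1,0.68],[0,0,0,0,0,-0.1,0.68],[0,0,0,0,0,-0.1,0.68],[0,0,0,0,0,-0.1,0.68],[0,0,0,0,0,3,0.68],[0,0,0,0,0,7,0.68],[0,0,0,0,0,11,0.68]],
])

```text
clock: 13.57
tool_pos: [0.6225, 0.049, 0.1792]
orientation: [-180.0, -0.1, -175.8]
force: [1.4, 0.2, 0.6]
opening: 0.0596
```

arm_command([
  [[0,0,0,0,-1,4,1],[0,0,0,0,-3,8,1],[0,0,0,0,-7,12,1],[0,0,0,0,-11,14,1],[0,0,0,0,-15,14,1],[0,0,0,-0.5,-19,14,1],[0,0,0,-1,-23,14,1],[0,0,0,-1,-26,12,1]],
])

```text
clock: 14.23
tool_pos: [0.6142, -0.208, 0.3056]
orientation: [-179.9, 0.4, -175.8]
force: [0.7, 0.7, 1.6]
opening: 0.0878
```

arm_command([
  [[0,0,0,0,-3,-3,1],[0,0,0,0,-5,-7,1],[0,0,0,0,-5,-9,1],[0,0,0,0,-5,-9,1],[0,0,0,0,-5,-9,1]],
])

```text
clock: 14.65
tool_pos: [0.6128, -0.2556, 0.2105]
orientation: [180.0, -0.1, -175.9]
force: [0.1, -0.6, 2.1]
opening: 0.0875
```

```bash
python3 - <<'E'
from h import *
im,m=snap('wrist','w6.png'); o=ctrl.get_obs(); print(o['tool_pos'],o['orientation'][2],o['opening'])
for x in lens(im,m): print(x)
snap('top','top6.png')
E
```

```text
[ 0.61410049 -0.25541801  0.21251092] -175.80193944186377 0.08757112332330277
((352, 152, 21), array([ 0.5565, -0.2322,  0.066 ]))
((173, 128, 22), array([ 0.5478, -0.3699,  0.066 ]))
```

View pics/w6.png

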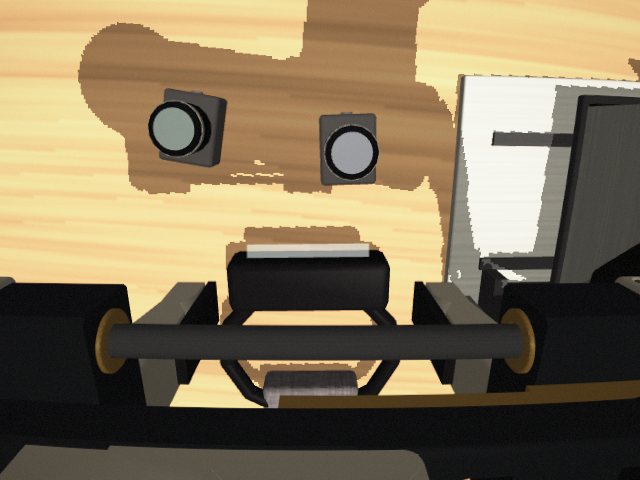

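Next head is at (352,152), giving (0.5565, -0.2322), already aligned with the tool. The last one, at (173,128), gives (0.548, -0.370).

arm_command([
  [[0,0,0,-3,1.2,0,1],[0,0,0,-5.7,2.3,0,1],[0,0,0,-5.7,2.3,-4,1],[0,0,0,-5.7,2.3,-8,1],[0,0,0,-5.7,2.3,-12,1],[0,0,0,-5.7,2.3,-16,1],[0,0,0,-5.7,2.3,-17.5,1],[0,0,0,-5.7,2.3,-17.5,1]],
])

```text
clock: 15.42
tool_pos: [0.5557, -0.2312, 0.0341]
orientation: [180.0, -0.2, -175.8]
force: [0.3, 0.1, 0.6]
opening: 0.0879
```

arm_command([
  [[0,0,0,0,0,0,1],[0,0,0,0,0,0,0],[0,0,0,0,0,0,0],[0,0,0,0,0,0,0],[0,0,0,0,0,0,0],[0,0,0,0,0,0,0],[0,0,0,0,0,0,0],[0,0,0,0,0,0,0]],
])

```text
clock: 16.08
tool_pos: [0.5565, -0.2324, 0.0362]
orientation: [-180.0, 0.0, -175.8]
force: [-0.9, -0.6, -0.0]
opening: 0.0465
```

arm_command([
  [[0,0,0,0,0,0,0],[0,0,0,0,0,0,0],[0,0,0,0,0,4,0],[0,0,0,0,0,8,0],[0,0,0,0,0,12,0],[0,0,0,0,0,16,0],[0,0,0,0,0,20,0],[0,0,0,0,0,24,0]],
])

```text
clock: 16.75
tool_pos: [0.5555, -0.2321, 0.2774]
orientation: [180.0, -0.1, -175.8]
force: [1.6, -0.0, -2.5]
opening: 0.0411
```

arm_command([
  [[0,0,0,0,1,4,0],[0,0,0,0,4,6.5,0],[0,0,0,0,8,6.5,0],[0,0,0,-0.5,12,6.5,0],[0,0,0,-0.5,16,6.5,0],[0,0,0,-1,20,6.5,0],[0,0,0,-1,24,6.5,0],[0,0,0,-1,28,6.5,0]],
])

```text
clock: 17.42
tool_pos: [0.5454, 0.0494, 0.3407]
orientation: [180.0, -0.0, -175.8]
force: [0.6, 0.4, -1.8]
opening: 0.0413
```

arm_command([
  [[0,0,0,-0.4,4,0,0],[0,0,0,-0.7,8,0,0],[0,0,0,-0.7,10.9,0,0],[0,0,0,-0.7,10.9,-4,0],[0,0,0,-0.7,10.9,-8,0],[0,0,0,-0.7,10.9,-12,0],[0,0,0,-0.7,10.9,-16,0],[0,0,0,-0.7,10.9,-19,0]],
])

```text
clock: 18.08
tool_pos: [0.5373, 0.1559, 0.1472]
orientation: [-179.9, -0.2, -175.8]
force: [-0.4, 0.4, -3.3]
opening: 0.0416
```

arm_command([
  [[0,0,0,0,0,-4,0],[0,0,0,0,0,-6.5,0],[0,0,0,0,0,-7.8,0],[0,0,0,0,0,-8.1,0],[0,0,0,0,0,-8.1,0],[0,0,0,0,0,-8.1,0]],
])

```text
clock: 18.58
tool_pos: [0.54, 0.157, 0.0707]
orientation: [180.0, 0.0, -175.8]
force: [-0.8, 0.3, -3.1]
opening: 0.0414
```

arm_command([
  [[0,0,0,0,0,-0.2,0],[0,0,0,0,0,-0.2,0.68],[0,0,0,0,0,-0.2,0.68],[0,0,0,0,0,-0.2,0.68],[0,0,0,0,0,-0.2,0.68],[0,0,0,0,0,3,0.68],[0,0,0,0,0,7,0.68],[0,0,0,0,0,11,0.68]],
])

```text
clock: 19.25
tool_pos: [0.5388, 0.1563, 0.181]
orientation: [-179.9, -0.1, -175.8]
force: [0.7, 0.2, 0.7]
opening: 0.0594
```

arm_command([
  [[0,0,0,0,0,4,1],[0,0,0,0,-1,8,1],[0,0,0,0,-3,12,1],[0,0,0,0,-6,14,1],[0,0,0,1,-10,14,1],[0,0,0,2,-14,14,1],[0,0,0,3,-18,14,1],[0,0,0,4,-22,14,1]],
])

```text
clock: 19.92
tool_pos: [0.5795, -0.065, 0.321]
orientation: [180.0, 0.1, -175.8]
force: [1.7, -0.1, 0.2]
opening: 0.0876
```

arm_command([
  [[0,0,0,0.5,-4,0,1],[0,0,0,1,-8,0,1],[0,0,0,1.5,-12,0,1],[0,0,0,2,-16,0,1],[0,0,0,2.5,-20,0,1],[0,0,0,3,-24,0,1],[0,0,0,3,-28,-1,1],[0,0,0,3,-31,-3,1]],
])

```text
clock: 20.58
tool_pos: [0.61, -0.377, 0.2923]
orientation: [-179.8, 0.2, -175.9]
force: [0.7, -0.3, 1.8]
opening: 0.0878
```

arm_command([
  [[0,0,0,0,0,-4,1],[0,0,0,0,0,-8,1],[0,0,0,0,0,-8,1],[0,0,0,0,0,-8,1]],
])

```text
clock: 20.92
tool_pos: [0.6082, -0.3732, 0.2085]
orientation: [179.9, -0.3, -175.8]
force: [-0.1, -0.6, 1.5]
opening: 0.0876
```

```bash
python3 - <<'E'
from h import *
im,m=snap('wrist','w7.png'); o=ctrl.get_obs(); print(o['tool_pos'],o['orientation'][2],o['opening'])
for x in lens(im,m): print(x)
im,m=snap('top','top7.png')
for x in lens(im,m,zs=.096): print(x)
E
```

```text
[ 0.60988568 -0.37367733  0.21162513] -175.7890971513671 0.08771379486536982
((326, 145, 21), array([ 0.5477, -0.3697,  0.066 ]))
```

arm_command([
  [[0,0,-0.1,-3,0.2,0,1],[0,0,-0.14,-6.1,0.4,0,1],[0,0,-0.14,-6.1,0.4,-4,1],[0,0,-0.14,-6.1,0.4,-8,1],[0,0,-0.14,-6.1,0.4,-12,1],[0,0,-0.14,-6.1,0.4,-16,1],[0,0,-0.14,-6.1,0.4,-17.4,1],[0,0,-0.14,-6.1,0.4,-17.4,1]],
])

```text
clock: 21.68
tool_pos: [0.5484, -0.3686, 0.0348]
orientation: [180.0, -0.1, 176.2]
force: [-0.6, 0.6, 0.4]
opening: 0.0879
```

arm_command([
  [[0,0,0,0,0,0,1],[0,0,0,0,0,0,0],[0,0,0,0,0,0,0],[0,0,0,0,0,0,0],[0,0,0,0,0,0,0],[0,0,0,0,0,0,0],[0,0,0,0,0,0,0],[0,0,0,0,0,0,0]],
])

```text
clock: 22.35
tool_pos: [0.5485, -0.3693, 0.0362]
orientation: [-180.0, 0.0, 176.1]
force: [-0.9, -0.1, -0.9]
opening: 0.0466
```

arm_command([
  [[0,0,0,0,0,0,0],[0,0,0,0,0,0,0],[0,0,0,0,0,4,0],[0,0,0,0,0,8,0],[0,0,0.1,0,0,12,0],[0,0,0.14,0,0,16,0],[0,0,0.14,0,0,20,0],[0,0,0.14,0,0,24,0]],
])

```text
clock: 23.02
tool_pos: [0.5477, -0.3689, 0.2775]
orientation: [180.0, -0.0, -175.8]
force: [1.4, -1.3, -2.1]
opening: 0.0415
```

arm_command([
  [[0,0,0,0,1,4,0],[0,0,0,0,4,6.5,0],[0,0,0,0,8,6.5,0],[0,0,0,0,12,6.5,0],[0,0,0,0,16,6.5,0],[0,0,0,0,20,6.5,0],[0,0,0,0,24,6.5,0],[0,0,0,0,28,6.5,0]],
])

```text
clock: 23.68
tool_pos: [0.5476, -0.0874, 0.3406]
orientation: [180.0, -0.0, -175.8]
force: [1.4, 0.4, -3.5]
opening: 0.0417
```

arm_command([
  [[0,0,0,0,4,0,0],[0,0,0,0,8,0,0],[0,0,0,0,12,0,0],[0,0,0,0,13.2,0,0],[0,0,0,0,13.2,-4,0],[0,0,0,0,13.2,-8,0],[0,0,0,0,13.2,-12,0],[0,0,0,0,13.2,-16,0]],
])

```text
clock: 24.35
tool_pos: [0.5477, 0.0428, 0.1792]
orientation: [180.0, 0.0, -175.8]
force: [0.0, 0.6, -3.1]
opening: 0.0416
```

arm_command([
  [[0,0,0,0,0,-4,0],[0,0,0,0,0,-8,0],[0,0,0,0,0,-9.7,0],[0,0,0,0,0,-10.8,0],[0,0,0,0,0,-11.2,0],[0,0,0,0,0,-11.2,0],[0,0,0,0,0,-11.2,0]],
])

```text
clock: 24.93
tool_pos: [0.5488, 0.0427, 0.0695]
orientation: [-180.0, 0.0, -175.8]
force: [-1.2, -0.5, -1.7]
opening: 0.0414
```

arm_command([
  [[0,0,0,0,0,-0.1,0],[0,0,0,0,0,-0.1,0.68],[0,0,0,0,0,-0.1,0.68],[0,0,0,0,0,-0.1,0.68],[0,0,0,0,0,-0.1,0.68],[0,0,0,0,0,3,0.68],[0,0,0,0,0,7,0.68],[0,0,0,0,0,11,0.68]],
])

```text
clock: 25.6
tool_pos: [0.5477, 0.0424, 0.1799]
orientation: [-180.0, -0.1, -175.8]
force: [1.7, 0.2, -0.3]
opening: 0.0599
```

arm_command([
  [[0,0,0,0,0,4,0],[0,0,0,0,0,8,0],[0,0,0,0,0,12,0],[0,0,0,-3,0,16,0],[0,0,0,-6,0,20,0],[0,0,0,-10,0,22,0],[0,0,0,-12,0,22,0],[0,0,0,-12,0,22,0]],
])

```text
clock: 26.27
tool_pos: [0.4252, 0.0419, 0.404]
orientation: [179.8, 0.5, -175.8]
force: [-0.1, -0.1, -0.3]
opening: 0.0115
```

```bash
python3 - <<'E'
from h import *
im,m=snap('top','top8.png'); o=ctrl.get_obs(); print(o['tool_pos'],o['joint_pos'])
s,ms=snap('scene','scene8.png')
a=cv2.resize(im[160:330,200:420],(660,510),interpolation=cv2.INTER_CUBIC)
b=s[100:380,180:560]
c=np.zeros((590,800,3),np.uint8); c[:340,:440]=cv2.resize(im[170:340,200:420],(440,340),interpolation=cv2.INTER_CUBIC)
b=cv2.resize(s[150:360,230:470],(480,420))
c=np.zeros((600,800,3),np.uint8); c[:255,:330]=cv2.resize(im[170:340,200:420],(330,255),interpolation=cv2.INTER_CUBIC)
c[150:570,320:800]=b; cv2.imwrite('pics/c8.png',np.clip(c*1.4,0,255).astype(np.uint8))
E
```

```text
[0.42674049 0.04243693 0.40230526] [ 3.22589193e+01 -7.89767553e+00 -9.67775383e+00  1.28225887e-02
 -8.77946031e+01 -1.18010508e+02]
```

View pics/c8.png

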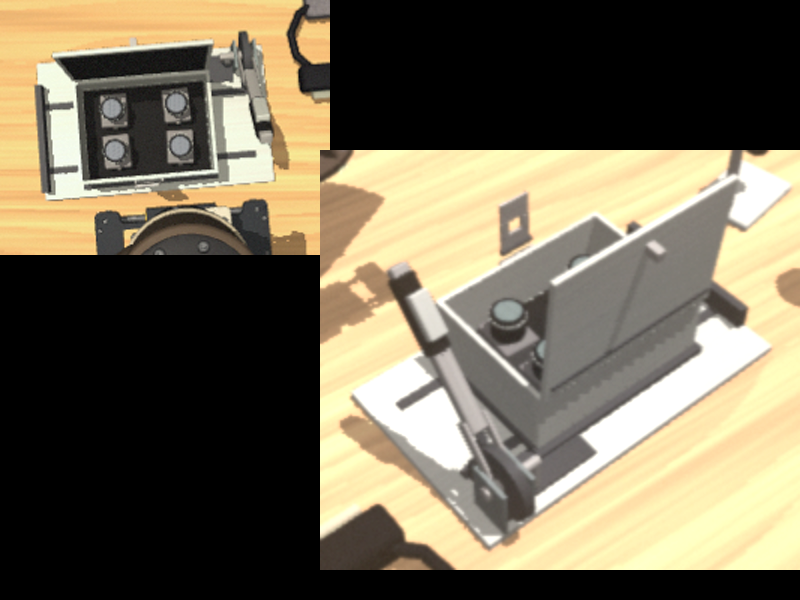

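All four heads stand upright in the case. Now the lid: the shut fingers go over and behind it.

arm_command([
  [[0,0,0,3.7,1.7,0,0],[0,0,0,7.4,3.4,0,0],[0,0,0,11.1,5,0,0],[0,0,0,14.8,6.6,0,0],[0,0,0,18.5,8.2,0,0],[0,0,0,22.2,9.8,0,0],[0,0,0,26,11.5,0,0],[0,0,0,29.8,13.2,0,0]],
])

```text
clock: 27.03
tool_pos: [0.7289, 0.1751, 0.3964]
orientation: [-179.9, -0.1, -175.9]
force: [0.6, 0.6, 0.1]
opening: 0.0005
```

arm_command([
  [[0,0,0,0,0,-4,0],[0,0,0,0,0,-8,0],[0,0,0,0,0,-12,0],[0,0,0,0,0,-15,0],[0,0,0,0,0,-15,0],[0,0,0,0,0,-15,0]],
])

```text
clock: 27.53
tool_pos: [0.7262, 0.174, 0.246]
orientation: [-179.8, -0.3, -175.8]
force: [-0.3, 0.7, 1.3]
opening: 0.0006
```

arm_command([
  [[0,0,0,-2,-0.15,0,0],[0,0,0,-3.5,-0.25,0,0],[0,0,0,-5,-0.4,0,0],[0,0,0,-6.6,-0.5,0,0],[0,0,0,-8,-0.6,-0.3,0],[0,0,0,-9.4,-0.7,-0.7,0],[0,0,0,-10.7,-0.8,-1.1,0],[0,0,0,-10.7,-0.8,-1.1,0]],
])

```text
clock: 28.2
tool_pos: [0.6196, 0.1669, 0.2418]
orientation: [179.9, 0.3, -175.8]
force: [0.4, -0.5, 0.7]
opening: 0.0004
```

arm_command([
  [[0,0,0,-1.3,-0.1,-0.7,0],[0,0,0,-2.5,-0.2,-1.5,0],[0,0,0,-3.6,-0.3,-2.3,0],[0,0,0,-4.6,-0.35,-3.3,0],[0,0,0,-5.5,-0.4,-4.4,0],[0,0,0,-6.3,-0.5,-5.5,0],[0,0,0,-6.3,-0.5,-5.5,0]],
])

```text
clock: 28.78
tool_pos: [0.5563, 0.1619, 0.1837]
orientation: [180.0, 0.0, -175.8]
force: [-0.6, 0.7, -0.9]
opening: 0.0008
```

```bash
python3 - <<'E'
from h import *
s,ms=snap('scene','scene9.png')
cv2.imwrite('pics/c9.png',cv2.resize(s[100:400,180:580],(800,600)))
E
```

```text
(no output)
```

View pics/c9.png

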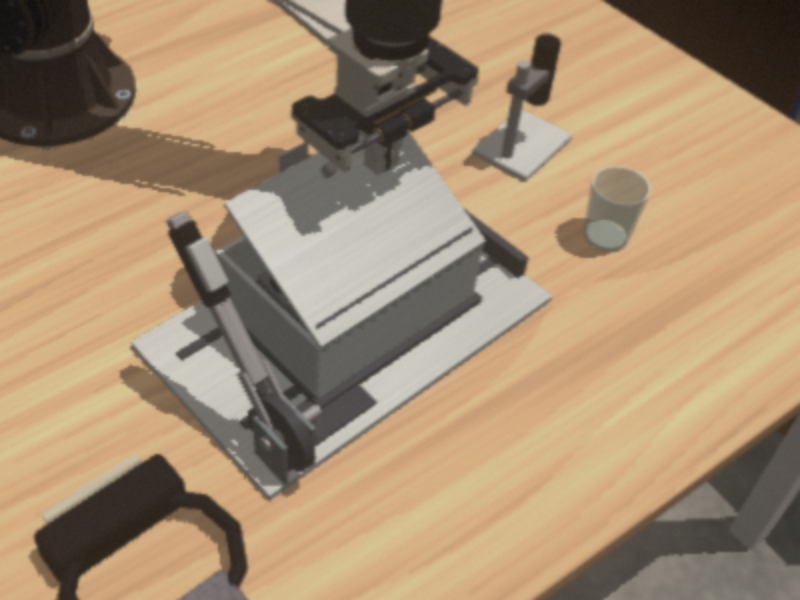

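The lid is following the finger, now at about 0.5 rad. I'll keep pressing it down.

arm_command([
  [[0,0,0,-0.7,0,-1.2,0],[0,0,0,-1.3,-0.1,-2.4,0],[0,0,0,-1.7,-0.1,-3.6,0],[0,0,0,-2,-0.1,-4.8,0],[0,0,0,-2.1,-0.1,-5.8,0],[0,0,0,-2.1,-0.1,-6.4,0],[0,0,0,-2.1,-0.1,-6.8,0]],
])

```text
clock: 29.42
tool_pos: [0.5366, 0.1612, 0.117]
orientation: [-180.0, 0.1, -175.8]
force: [-21.4, 1.2, 50.7]
opening: 0.0007
```

arm_command([
  [[0,0,0,0,0,-0.2,0],[0,0,0,0,0,-0.3,0],[0,0,0,0,0,-0.3,0]],
])

```text
clock: 29.67
tool_pos: [0.5366, 0.1612, 0.1172]
orientation: [180.0, 0.2, -175.7]
force: [-16.5, -1.1, 38.4]
opening: 0.0004
```

The lid is down, with the fingertip at z 0.117, the lid's top height. Next I move round in front of the hasp.

arm_command([
  [[0,0,0,0,0,4,0],[0,0,0,0,0,8,0],[0,0,0,-1,-1,12,0],[0,0,0,-4,-3,14,0],[0,0,0,-7,-5.5,14,0],[0,0,0,-9.1,-6.8,14,0],[0,0,0,-9.1,-6.8,14,0],[0,0,0,-9.1,-6.8,14,0]],
])

```text
clock: 30.33
tool_pos: [0.4445, 0.0924, 0.2537]
orientation: [179.9, 0.2, -175.8]
force: [0.3, -0.1, 0.6]
opening: 0.0004
```

```bash
python3 - <<'E'
from h import *
im,m=snap('wrist','w10.png'); o=ctrl.get_obs(); print(o['tool_pos'],o['orientation'],o['force'])
c=np.array([.5815,.1035]); a=np.radians(4.4); X=np.array([np.cos(a),np.sin(a)]);Y=np.array([-X[1],X[0]])
for x,y,z in [(-.09,.12,.117),(-.09,-.12,.117),(-.105,-.02,.187),(-.105,.02,.187),(-.065,0,.134)]:
    p=proj(m,[*(c+x*X+y*Y),z]); cv2.circle(im,tuple(int(t) for t in p),4,(0,0,255),1)
top,mt=snap('top','top10.png'); 
for x,y,z in [(-.09,.12,.117),(-.09,-.12,.117),(.09,.12,.117),(.09,-.12,.117),(-.105,0,.187)]:
    p=proj(mt,[*(c+x*X+y*Y),z]); cv2.circle(top,tuple(int(t) for t in p),2,(0,0,255),1)
s,_=snap('scene','s10.png')
out=np.zeros((600,800,3),np.uint8); out[:300,:400]=cv2.resize(im,(400,300)); out[:300,400:]=cv2.resize(top[170:320,220:420],(400,300)); out[300:,:]=cv2.resize(s[130:310,200:680 if 0 else 640][:, :440],(800,300)) 
cv2.imwrite('pics/c10.png',out)
E
```

```text
[0.44518194 0.09293017 0.25332277] [ 1.79941252e+02  1.36549365e-01 -1.75823265e+02] [ 1.29871808 -0.16573024  0.25424044]
```

View pics/c10.png

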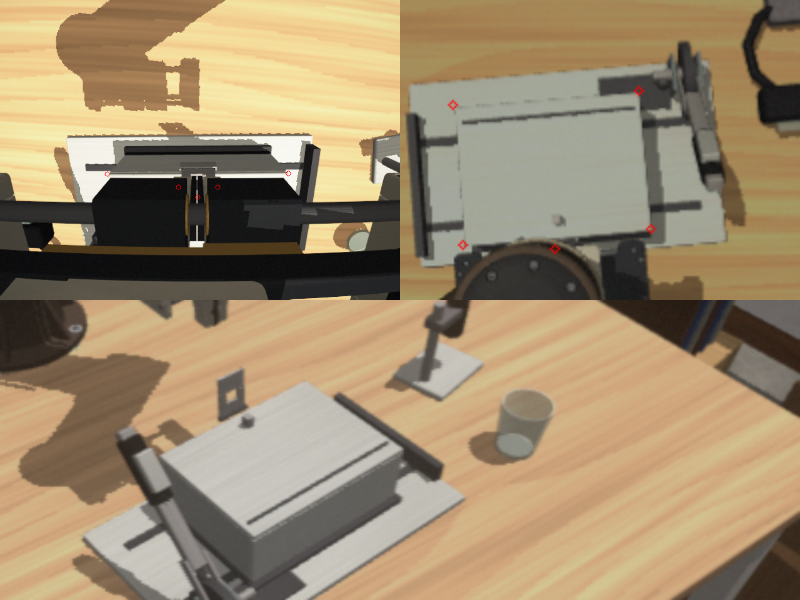

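The lid is shut and the staple is clear. I'll descend in front of the hasp and sweep it over.

arm_command([
  [[0,0,0,-1.4,-0.1,0,0],[0,0,0,-1.4,-0.1,-4,0],[0,0,0,-1.4,-0.1,-7.6,0],[0,0,0,-1.4,-0.1,-7.6,0],[0,0,0,-1.4,-0.1,-7.6,0]],
])

```text
clock: 30.9
tool_pos: [0.4302, 0.0914, 0.1752]
orientation: [-179.8, -0.2, -175.8]
force: [0.5, 0.1, 0.9]
opening: 0.0006
```

arm_command([
  [[0,0,0,1.5,0.1,0,0],[0,0,0,2.7,0.2,0,0],[0,0,0,3.9,0.3,0,0],[0,0,0,5.1,0.4,0,0],[0,0,0,6.3,0.5,0,0],[0,0,0,7.4,0.6,-0.6,0],[0,0,0,8.2,0.6,-1.2,0],[0,0,0,8.8,0.7,-1.8,0]],
])

```text
clock: 31.57
tool_pos: [0.5199, 0.0987, 0.1575]
orientation: [-180.0, 0.0, -175.8]
force: [-0.2, 0.3, 2.1]
opening: 0.0005
```

arm_command([
  [[0,0,0,0.6,0,-0.7,0],[0,0,0,1,0.1,-1.4,0],[0,0,0,1.4,0.1,-2.1,0],[0,0,0,1.8,0.1,-2.8,0],[0,0,0,2.0,0.1,-3.4,0],[0,0,0,2.0,0.1,-3.6,0],[0,0,0,2.0,0.1,-3.6,0]],
])

```text
clock: 32.15
tool_pos: [0.5381, 0.0996, 0.1233]
orientation: [-180.0, -0.0, -175.8]
force: [-8.3, -0.2, 15.8]
opening: 0.0003
```

The fingertip stopped at z 0.123, the outer-face height of a flat hasp. I'll lift off and measure the brake lever.

arm_command([
  [[0,0,0,0,0,-0.1,0],[0,0,0,0,0,-0.1,0],[0,0,0,0,0,4,0],[0,0,0,0,0,8,0],[0,0,0,0,0,12,0],[0,0,0,0,0,16,0],[0,0,0,0,0,20,0],[0,0,0,0,0,24,0]],
])

```text
clock: 32.82
tool_pos: [0.5381, 0.0996, 0.3639]
orientation: [180.0, 0.0, -175.8]
force: [0.6, 0.3, -0.9]
opening: 0.0004
```

arm_command([
  [[0,0,0,-4,0,2,0],[0,0,0,-8,0,4,0],[0,0,0,-12,0,4,0],[0,0,0,-13,0,4,0],[0,0,0,-13,0,4,0]],
])

```text
clock: 33.23
tool_pos: [0.406, 0.0994, 0.4036]
orientation: [179.8, 0.2, -175.7]
force: [0.3, -0.7, 1.5]
opening: 0.0005
```

```bash
python3 - <<'E'
from h import *
o=ctrl.get_obs(); print(o['tool_pos'],o['orientation'])
w,mw=snap('wrist','w11.png'); t,_=snap('top','t11.png'); s,_=snap('scene','s11.png')
out=np.zeros((600,800,3),np.uint8)
A=cv2.resize(s[200:350,250:350],(400,600),interpolation=cv2.INTER_CUBIC)
B=cv2.resize(t[185:285,340:400],(360,600),interpolation=cv2.INTER_CUBIC)
B=cv2.resize(t[180:300,270:390],(400,400),interpolation=cv2.INTER_CUBIC)
out[:,:400]=A; out[:400,400:]=B; out[400:,400:667]=cv2.resize(w,(267,200))
cv2.imwrite('pics/c11.png',np.clip(out*1.4,0,255).astype(np.uint8))
E
```

```text
[0.40604225 0.09941386 0.40361615] [ 179.80657317    0.22451298 -175.73069566]
```

View pics/c11.png

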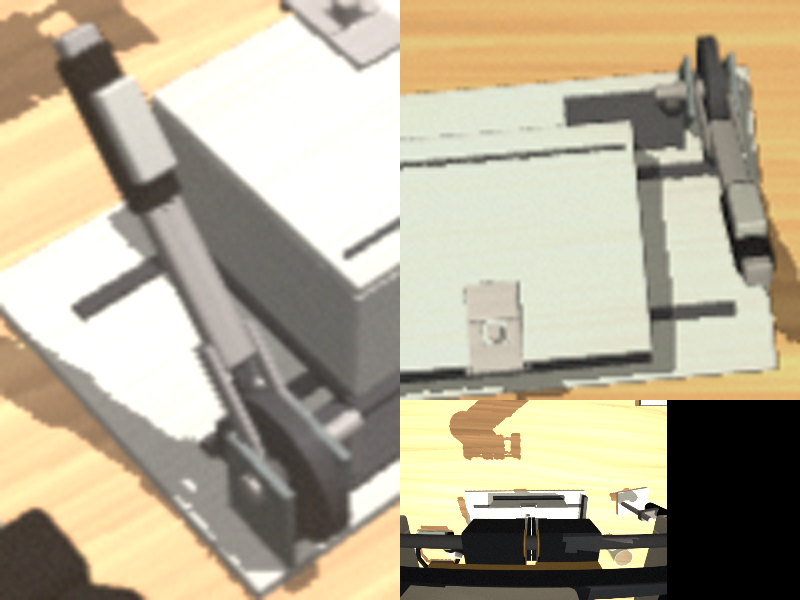

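The hasp lies flat with the staple through its slot. Button centre is at scene (284.3,233) and top (374.1,243). I'll triangulate from those.

```bash
python3 - <<'E'
from h import *
ms=ctrl.camera_model('scene');mt=ctrl.camera_model('top')
c=np.array([.5815,.1035]); a=np.radians(4.4); X=np.array([np.cos(a),np.sin(a),0]);Y=np.array([-X[1],X[0],0])
def tri(p,q):
    o1,d1=ray(ms,p);o2,d2=ray(mt,q); t=np.linalg.lstsq(np.c_[d1,-d2],o2-o1,rcond=None)[0]
    P,Q=o1+t[0]*d1,o2+t[1]*d2; return (P+Q)/2,np.linalg.norm(P-Q)
def case(P): D=P-np.r_[c,0]; return np.round([D@X,D@Y,P[2]],4)
def plane(m,p):
    o,d=ray(m,p); t=(-.19-(o-np.r_[c,0])@Y)/(d@Y); return o+t*d
for n,p,q in [('button',(284.3,233),(374.1,243)),('end',(269.5,210),(377.4,261))]:
    P,e=tri(p,q); print(n,P.round(4),e.round(4),case(P),'plane',case(plane(ms,p)),case(plane(mt,q)))
E
```

```text
button [ 0.5996 -0.0852  0.2108] 0.0043 [ 0.0036 -0.1896  0.2108] plane [ 0.0084 -0.19    0.2152] [ 0.0015 -0.19    0.2207]
end [ 0.5551 -0.089   0.239 ] 0.0034 [-0.0411 -0.1899  0.239 ] plane [-0.0374 -0.19    0.2419] [-0.0424 -0.19    0.2482]
```

arm_command([
  [[0,0,0,3.2,-2.6,0,0],[0,0,0,6.4,-5.2,0,0],[0,0,0,9.6,-7.8,0,0],[0,0,0,12.8,-10.4,0,0],[0,0,0,16,-13,0,0],[0,0,0,19.2,-15.6,0,0],[0,0,0,22.8,-18.3,0,0],[0,0,0,22.8,-18.3,-3,0]],
])

```text
clock: 34.05
tool_pos: [0.6439, -0.0883, 0.3728]
orientation: [-179.8, 0.2, -176.0]
force: [-0.2, 0.8, -0.6]
opening: 0.0008
```

arm_command([
  [[0,0,0,0,0,-4,0],[0,0,0,0,0,-8,0],[0,0,0,0,0,-12,0],[0,0,0,0,0,-14.2,0],[0,0,0,0,0,-14.2,0],[0,0,0,0,0,-14.2,0]],
])

```text
clock: 34.55
tool_pos: [0.6365, -0.0841, 0.2281]
orientation: [-179.9, -0.2, -175.9]
force: [0.1, 0.2, 2.0]
opening: 0.0008
```

arm_command([
  [[0,0,0,-1,0,-0.8,0],[0,0,0,-1.7,-0.1,-1.3,0],[0,0,0,-2.4,-0.1,-1.9,0],[0,0,0,-2.9,-0.1,-2.3,0],[0,0,0,-2.9,-0.1,-2.3,0]],
])

```text
clock: 34.97
tool_pos: [0.6082, -0.0847, 0.2084]
orientation: [-180.0, 0.2, -175.8]
force: [3.7, -1.9, 2.4]
opening: 0.0006
```

Contact on the button, about 4 N. I'll swing the lever down along its arc.

arm_command([
  [[0,0,0,-0.8,0,-0.6,0],[0,0,0,-1.6,-0.1,-1.3,0],[0,0,0,-2.4,-0.2,-2.1,0],[0,0,0,-3.1,-0.25,-2.9,0],[0,0,0,-3.7,-0.3,-3.6,0],[0,0,0,-4.3,-0.35,-4.4,0],[0,0,0,-4.9,-0.4,-5.2,0],[0,0,0,-5.4,-0.4,-6,0]],
])

```text
clock: 35.63
tool_pos: [0.5559, -0.0881, 0.1488]
orientation: [-180.0, 0.3, -175.8]
force: [5.7, -0.8, 2.8]
opening: 0.0003
```

arm_command([
  [[0,0,0,-0.4,0,-0.8,0],[0,0,0,-0.8,-0.05,-1.6,0],[0,0,0,-1.2,-0.1,-2.5,0],[0,0,0,-1.5,-0.1,-3.4,0],[0,0,0,-1.8,-0.1,-4.3,0],[0,0,0,-2,-0.15,-5,0],[0,0,0,-2.1,-0.15,-5.5,0],[0,0,0,-2.1,-0.15,-5.8,0]],
])

```text
clock: 36.3
tool_pos: [0.534, -0.0898, 0.0938]
orientation: [-179.9, 0.2, -175.7]
force: [-19.3, 10.5, 73.3]
opening: 0.0003
```

The lever swung all the way and hit its stop. I'll lift off and check.

arm_command([
  [[0,0,0,0,0,3,0],[0,0,0,0,0,7,0],[0,0,0,0,0,11,0],[0,0,0,0,0,15,0],[0,0,0.1,-3,4,18,0],[0,0,0.2,-6,6,18,0],[0,0,0.3,-10,8,18,0],[0,0,0.4,-12,8,18,0]],
])

```text
clock: 36.97
tool_pos: [0.4091, -0.0089, 0.2678]
orientation: [179.9, -0.2, -152.6]
force: [-0.1, -0.0, -0.2]
opening: 0.0004
```

```bash
python3 - <<'E'
from h import *
o=ctrl.get_obs(); print(o['tool_pos'],o['orientation'],o['joint_pos'])
t,_=snap('top','t12.png'); s,_=snap('scene','s12.png')
out=np.zeros((600,800,3),np.uint8)
out[:,:400]=cv2.resize(s[200:350,250:350],(400,600),interpolation=cv2.INTER_CUBIC)
out[:400,400:]=cv2.resize(t[180:300,270:390],(400,400),interpolation=cv2.INTER_CUBIC)
cv2.imwrite('pics/c12.png',np.clip(out*1.4,0,255).astype(np.uint8))
E
```

```text
[ 0.40910899 -0.00891571  0.26777648] [ 179.90154456   -0.19440841 -152.64171637] [ 26.60202435  -7.22183918 -26.03355028  -0.10117442 -71.38400689
 -89.21144671]
```

View pics/c12.png

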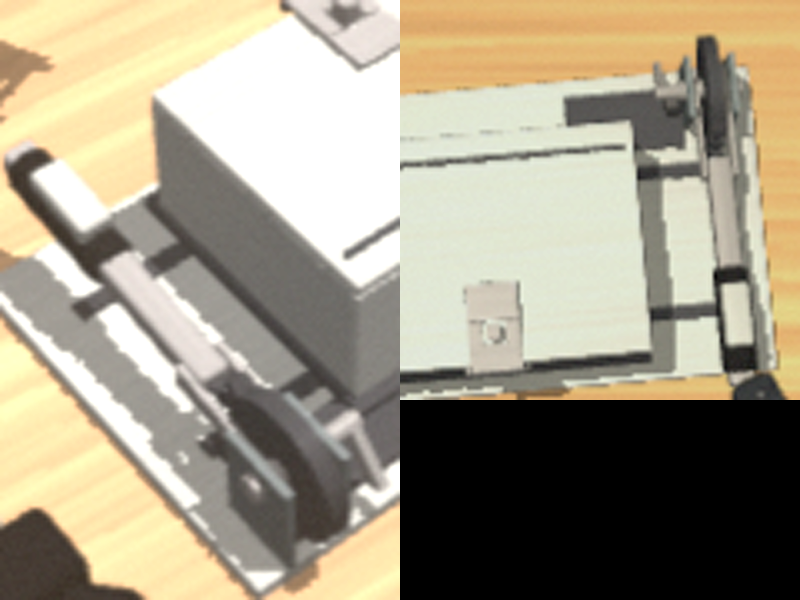

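The lever is down and there is a clear gap beside the case. I'll turn the tool a quarter turn and go down into the gap.

arm_command([
  [[0,0,0.12,2,-0.5,2,0],[0,0,0.24,4,-1,2,0],[0,0,0.36,6,-1.5,2,0],[0,0,0.48,8,-2,2,0],[0,0,0.6,10,-2.5,2,0],[0,0,0.72,12,-3,2,0],[0,0,0.84,14,-3.3,2,0],[0,0,0.96,16.4,-3.6,2,0]],
])

```text
clock: 37.73
tool_pos: [0.5757, -0.0464, 0.2871]
orientation: [179.7, -0.0, -97.6]
force: [0.6, -0.4, -0.0]
opening: 0.0004
```

arm_command([
  [[0,0,0.12,0,0,0,0],[0,0,0.21,0,0,-2,0],[0,0,0.21,0,0,-6,0],[0,0,0.21,0,0,-10,0],[0,0,0.21,0,0,-10,0],[0,0,0.21,0,0,-10,0]],
])

```text
clock: 38.23
tool_pos: [0.5743, -0.0465, 0.1867]
orientation: [179.6, -0.1, -85.9]
force: [-0.8, 0.1, 1.8]
opening: 0.0005
```

arm_command([
  [[0,0,0,0,0,-4,0],[0,0,0,0,0,-8,0],[0,0,0,0,0,-11,0],[0,0,0,0,0,-12.2,0],[0,0,0,0,0,-12.2,0]],
])

```text
clock: 38.65
tool_pos: [0.5759, -0.046, 0.066]
orientation: [179.8, -0.0, -85.9]
force: [-0.7, 0.7, 2.2]
opening: 0.0003
```

arm_command([
  [[0,0,0,-0.1,1,0,0],[0,0,0,-0.1,1.8,0,0],[0,0,0,-0.2,2.8,0,0],[0,0,0,-0.3,3.8,0,0],[0,0,0,-0.4,4.8,0,0],[0,0,0,-0.4,5.8,0,0],[0,0,0,-0.5,6.6,0,0],[0,0,0,-0.6,7.2,0,0]],
])

```text
clock: 39.32
tool_pos: [0.5726, 0.0276, 0.0696]
orientation: [-179.7, 0.0, -85.8]
force: [5.1, -5.8, 2.0]
opening: 0.0006
```

arm_command([
  [[0,0,0,0,0.4,0,0],[0,0,0,0,0.8,0,0],[0,0,0,0,1.0,0,0],[0,0,0,0,1.2,0,0],[0,0,0,0,1.2,0,0]],
])

```text
clock: 39.73
tool_pos: [0.5715, 0.0328, 0.069]
orientation: [-180.0, -0.4, -85.8]
force: [9.3, -36.1, 7.2]
opening: -0.0
```

At the end stop: 36 N, and 0.0328 m against 0.033 predicted. I'll back off, lift clear and look.

arm_command([
  [[0,0,0,0,0.1,0,0],[0,0,0,0,-1,0,0],[0,0,0,0.1,-3,0,0],[0,0,0,0.1,-3,4,0],[0,0,0,0.1,-3,8,0],[0,0,0,0.1,-3,12,0],[0,0,0,0.1,-3,16,0],[0,0,0,0,-3,20,0]],
])

```text
clock: 40.4
tool_pos: [0.5698, 0.0085, 0.2696]
orientation: [-180.0, 0.1, -85.9]
force: [1.2, 0.4, -0.5]
opening: 0.0003
```

arm_command([
  [[0,0,0,-4,0,2,0],[0,0,0,-8,-1,3,0],[0,0,0,-12,-4,4,0],[0,0,0,-15,-7,4,0],[0,0,0,-16,-11,4,0],[0,0,0,-16,-15,4,0],[0,0,0,-16,-18,4,0],[0,0,0,-16,-18,4,0]],
])

```text
clock: 41.07
tool_pos: [0.409, -0.1762, 0.3077]
orientation: [-180.0, -0.0, -86.2]
force: [1.1, 0.3, 0.1]
opening: 0.0005
```

```bash
python3 - <<'E'
from h import *
o=ctrl.get_obs(); print(o['tool_pos'],o['force'])
t,_=snap('top','t13.png'); s,_=snap('scene','s13.png')
out=np.zeros((600,800,3),np.uint8)
out[:300,:]=cv2.resize(t[150:330,130:610],(800,300),interpolation=cv2.INTER_CUBIC)
out[300:,:400]=cv2.resize(s[120:360,220:540],(400,300),interpolation=cv2.INTER_CUBIC)
a=cv2.imread('pics/t12.png')
out[300:,400:]=cv2.resize(a[180:300,220:380],(400,300),interpolation=cv2.INTER_CUBIC)
cv2.imwrite('pics/c13.png',np.clip(out*1.4,0,255).astype(np.uint8))
E
```

```text
[ 0.40901092 -0.17618368  0.30767292] [1.1112033  0.27229362 0.07104364]
```

View pics/c13.png

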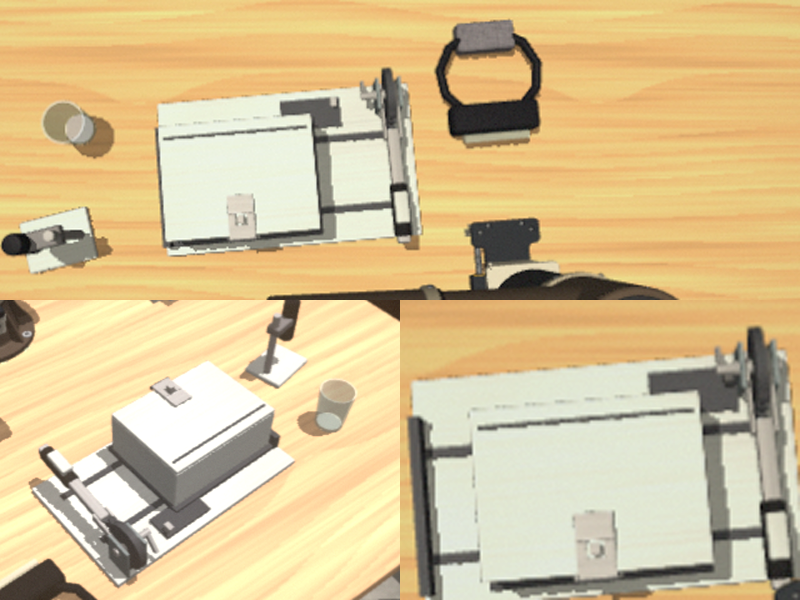

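Everything looks done: the case is against the end stop, the lid is shut, the hasp is over the staple, the lever is down and the bystanders haven't moved. Handing in.

```bash
python3 -c "
from plant import ctrl
print(ctrl.close_job())"
```

```text
the job is handed in; nothing more can be done
None
```

The whole job is done in the order asked and handed in at about 41 s on the robot's clock. All four camera heads stand upright in the case and the lid is shut. The hasp lies flat over the staple, the brake lever is fully down, and the case is at the end stop.

**Last checks:**
- **Pictures:** the final top and scene views show the lid shut with the staple through the hasp, the lever lowered, and the case against the stop bar. The headset, microscope and jar are where they were, and the gripper was clear of everything.
- **Push to the end stop:** the fingertip stopped at y = 0.0328 m against 0.033 m predicted, with the force rising to 36 N.
- **Brake:** the lever's full stop was judged by the force rise and the picture, since its angle can't be read directly. The fingertip stopped about 5 mm higher than I predicted, which is within the error of my pivot estimate.

**What went less well:**
- My first grip closed too slowly and missed. The head was not disturbed, and the second try held.
- The fingertip pressed harder than needed at two stops: about 51 N up on the lid and 73 N up on the brake lever. Both were below the 120 N wrist limit.

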